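Index the bench positioner: park the spring pin, swing the table, lock it again

ROBOT

A 7-joint arm with a two-finger parallel gripper is mounted at the origin on the work surface. World frame = base frame: x ahead of the robot, y to its left, z up, the work surface at z = 0. Lengths are in m, angles in rad, forces in N, time in s.
With the tool pointing down it reaches from about 0.4 to 0.85 m from the base axis. Payload 10.4 kg.
Tool frame: the origin (TCP) lies at the very end of the fingers, on their centre line; the grasp point (between the pads) lies 19 mm behind it (env.hold_point_z is the x of the grasp point in the tool frame, in m); x points along the fingers, y is the direction in which the jaws open and shut, and the axes are right-handed (so a half turn about x gives the same grasp; the last joint's range is limited). The gripper opens to 87 mm and grips with 3 to 60 N. Pads are 19 mm wide; open, the fingers measure 117 mm over their backs; the gripper's body (75 mm by 190 mm) begins 51 mm behind the grasp point.
Start: joints at [-1.16, 0.332, -0.065, 1.46, 0.022, 1.35, -0.088], TCP at [0.263, 0.567, 0.223] pointing down, gripper open.
Joint ranges: [-2.6, 2.6], [-0.5, 2.12], [-1.47, 1.34], [0.16, 2.42], [-1.27, 4.41], [0.06, 2.06], [-2.6, 2.6]. Speed limits (rad/s): [2.22, 2.22, 2.79, 2.79, 3.14, 3.14, 3.14].

INTERFACE

Orientations are given as a unit quaternion [x, y, z, w].
In Python, from cell import env gives the robot as it stands. The module is installed in compiled form; this text tells all that it offers.
- The arm moves only by the shell command python3 -m jog 'ROWS' [OPENING] [FORCE]. ROWS is JSON, a list of rows, each an object with "dp": the shift along the tool's x, y, z in mm, a list of three; "angular": the turn, a rotation vector about the tool's x, y, z in rad, a list of three. In form: [{"dp": [dx, dy, dz], "angular": [ax, ay, az]}, ...]. A call has 1 to 12 rows; each row shifts and turns the pose as measured when the row begins, along the tool's axes as they then stand; what a row does not reach is not made up. A row lasts 1/10 s, in which the tool goes at most 50 mm and 8.59 degrees, less where a joint would pass 70% of its speed; a pose out of reach is approached as far as the arm can. A call is refused whole if a number of a shift passes 50 or a number of a turn 0.15, either way. A call with a gripper value outside its range is refused whole. OPENING is the finger opening in mm, from 0 to 87, set as the call begins (- or left out, the last holds). The fingers move at their own pace and stop on an object; FORCE is the grip in N (left out, the last holds). Time passes only in rows, so rows that do not move let the fingers close. It gives the time, the measured TCP pose, the force and the opening at its end, in the units of the state.
- env.observe(): the state, without advancing time (a new reading comes with each control period).
- env.camera(name): name is "scene" or "top"; returns the picture (384x512x3 uint8, red, green, blue); there is no depth.
- env.get_calibration(name): a dict with "camera_matrix" (3x3 intrinsics, pixels), "extrinsics" (4x4, takes a point from camera to world coordinates). Camera axes: x right, y up, looking along -z (the intrinsics and any distortion apply to the point x, -y, -z); pixel columns grow to the right and rows downward; lengths in m; the calibration is good to about 2 mm. A picture is of the moment at which its call begins. get_calibration takes no time and is no camera call.
- env.sign_off(): hands the job in, once; it reports no verdict.
The state is a dict: "time_s": time; "joint_positions": joint angles; "qd": joint speeds; "tau": joint torques, N m; "position": TCP position; "tool_rot": TCP orientation; "contact_force": force on the tool from outside, world axes, zero at the start; "wrist_torque": the same for the moment, N m; "finger_gap": finger opening in m.
Only numpy, scipy, OpenCV 4.12 (cv2) and the standard library are available. Lean on these libraries where they do the work, as an engineer would, in place of code of your own. Each camera call takes 0.05 s, during which the arm holds its last target. There are 200 camera calls.

TASK

The round table of the small green bench positioner is locked by a spring pin: pull its red T-grip out along its leaning axis and turn it into the yellow rest notches, so that the pin stays out by itself when you let go. Then swing the table by its upright black grip until its white pointer faces the green flag post (not the red one), turn the T-grip back and let the pin spring fully home, so that the table is locked there. Let go of everything and leave the things lying around the positioner where they are.

Things in the scene. Friction and masses are not known exactly. Their poses are not given: they have to be found in the camera images.
- positioner: Fixed bench positioner: green base plate 230 x 170 x 14 mm with a round indexing table (155 mm over its bevelled rim, flat top 60 mm up) that carries a small blue vice and square tube (top 138 mm up). Origin on the bench, on the table's upright turning axis; z up, x away from the pin's housing (the housing is on the robot's left, x runs roughly to its right).
- index_table (a joint): Table angle about the upright axis through positioner, rad, counter-clockwise from above; 0 = pointer along the positioner's +x; range +-1.1. Starts near 0, locked. Slots (14 mm wide at 65 mm radius, for a 10 mm pin: +-0.03 rad of play) lock it at -0.873, 0, +0.873 (the outer two face the flags). Stays where left; takes about 2.5 N at the grip.
- table_grip (a point): Centre of the upright black cylindrical grip on the table, 24 mm in diameter, 58 mm long (29 mm above and below this point; top 140 mm above the bench), 60 mm from the turning axis on the pointer's side. It turns with the table. Free space of 35 mm towards the vice.
- pointer (a point): Tip of the table's white pointer, 100 mm from the turning axis, 60 mm above the bench, turning with the table.
- plunger_grip (a point): Centre of the pin's red T-grip bar: 64 mm long (its x), 14 mm wide (its y), 16 mm high (its z). Its z is the pin's axis, pointing out of the housing, leaning 35 deg from vertical away from the table (to the positioner's -x): pull along +z, turn about z. Moves with the grip. With the pin home, only its 10 mm stem is within 16 mm under the bar.
- plunger_lift (a joint): How far the pin is pulled out along its axis, m: 0 fully home in a table slot, 0.026 end stop. A spring pulls it in with 7 N at 0, 12 N at 0.026. It can be turned only when pulled beyond 0.020. In the rest notches it stands at 0.016; pull beyond 0.020 again to leave them.
- plunger_turn (a joint): Turn of the T-grip about its axis, rad, counter-clockwise seen from the grip's end: 0 = over the deep slot, 1.15 = over the yellow rest notches (4 mm deep, about +-0.15 of play). Range -0.1 to 1.25; tall stops on the collar end the turn both ways.
- flag_green: Green-headed station post, fixed, 85 mm tall, head 28 mm in diameter. Origin at the centre of its foot on the bench, 135 mm from the table's axis, 50 deg to one side of the positioner's +x. The pointer tip is 35 mm from it when the table is at this station.
- flag_red: The same post with a red head at the other station, 50 deg to the other side.
- spray_can: Bystander: blue can, 56 mm in diameter, 115 mm tall, origin under its centre.
- spanner: Bystander: steel spanner 170 mm long lying on the bench along its own x.
- parts_bin: Bystander: open yellow bin 110 x 90 x 50 mm, origin under its centre.
- pipe_offcut: Bystander: copper-coloured round piece, 44 mm in diameter, 70 mm tall, standing, origin under its centre.
- pin_housing: Housing of the spring pin, with a 56 mm wide slotted collar below the T-grip (origin at the nose of the homed pin; z = pin axis). A cross-pin on the stem lies in the collar's deep slot (pin home) or its 4 mm deep yellow rest notches. If turned back with no table slot under the pin, the pin rides on the rim (lift 0.010) and drops to 0 once the table is turned to a slot.
Things that resemble listed ones, but are neither listed nor needed, are in the scene too. What is shaped like the flag_green but blue or pink is not meant.

How it is judged:
By the outcome, as a careful person would: the job done as asked, in the order asked, and still so for the second after the job is handed in, with the robot touching nothing.
It also fails if it takes over 72 s, if anything falls off the work surface, if the arm or the gripper's body presses on something with over 40 N, if the wrist force passes 120 N, or if a joint passes its speed limit or range.

## Working session

There is one attempt and no reset: what is moved stays moved. The work goes in short steps, Python scripts to look and compute and a shell command to move; the robot and the scene stay as the last step left them, time stands still between calls to the robot, and variables do not carry over. Pictures are saved under pics/ and viewed, about 8 in all and at most 12, crops included, and the job is handed in when it is done.

```bash
mkdir -p pics
cat > h.py <<'E'
import numpy as np,cv2
from cell import env
from scipy.spatial.transform import Rotation as R
def snap(n,f):
    im=env.camera(n); cv2.imwrite(f'pics/{f}.png',im[:,:,::-1]); return im
def ray(n,u,v):
    c=env.get_calibration(n);K=np.array(c['camera_matrix']);E=np.array(c['extrinsics'])
    d=np.linalg.inv(K)@[u,v,1]; d=E[:3,:3]@[d[0],-d[1],-d[2]]; return E[:3,3],d/np.linalg.norm(d)
def onz(n,u,v,z):
    o,d=ray(n,u,v); return o+d*(z-o[2])/d[2]
def proj(n,p):
    c=env.get_calibration(n);K=np.array(c['camera_matrix']);E=np.array(c['extrinsics'])
    q=E[:3,:3].T@(np.array(p)-E[:3,3]); q=K@[q[0],-q[1],-q[2]]; return q[:2]/q[2]
def tri(a,b):
    (o,d),(p,e)=ray('top',*a),ray('scene',*b)
    s=np.linalg.lstsq(np.c_[d,-e],p-o,rcond=None)[0]; x,y=o+d*s[0],p+e*s[1]; return (x+y)/2,np.linalg.norm(x-y)
def st():
    s=env.observe(); r=R.from_quat(s['tool_rot']).as_matrix()
    print('t',s['time_s'],'p',np.round(s['position'],4),'F',np.round(s['contact_force'],1),'gap',round(s['finger_gap'],4));print(np.round(r,3).tolist(), np.round(s['joint_positions'],2)); return s,r
E
python3 - <<'E'
from h import *
a=snap('top','t0');b=snap('scene','s0')
st()
for n in('top','scene'):
    c=env.get_calibration(n);print(n,{k:np.round(v,3).tolist() if not isinstance(v,str) else v for k,v in c.items()})
print(env.hold_point_z)
E
```

```text
t 0.1 p [0.2625 0.5668 0.2218] F [ 0.4 -0.   1.1] gap 0.0869
[[-0.0, 0.42, 0.907], [-0.001, 0.907, -0.42], [-1.0, -0.001, 0.0]] [-1.16  0.33 -0.06  1.46  0.02  1.35 -0.09]
top {'camera_matrix': [[489.367, 0.0, 256.864], [0.0, 489.367, 194.771], [0.0, 0.0, 1.0]], 'extrinsics': [[-0.018, 0.987, -0.161, 0.437], [-1.0, -0.019, -0.005, 0.092], [-0.008, 0.161, 0.987, 1.223], [0.0, 0.0, 0.0, 1.0]]}
scene {'camera_matrix': [[459.066, 0.0, 258.411], [0.0, 459.066, 194.447], [0.0, 0.0, 1.0]], 'extrinsics': [[0.096, -0.765, 0.637, 1.325], [0.995, 0.074, -0.06, 0.015], [-0.001, 0.64, 0.768, 0.942], [0.0, 0.0, 0.0, 1.0]]}
-0.0187
```

View pics/t0.png

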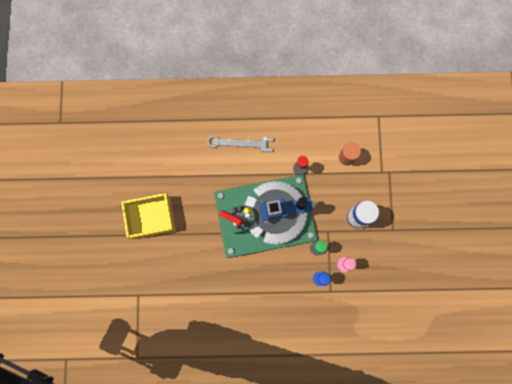

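View pics/s0.png

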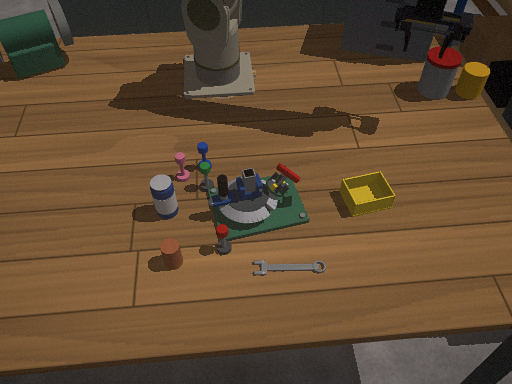

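Run:
```python
from h import *
t=cv2.imread('pics/t0.png');s=cv2.imread('pics/s0.png')
a=cv2.resize(t[150:265,205:365],None,fx=4.5,fy=4.5,interpolation=cv2.INTER_CUBIC)
cv2.imwrite('pics/ct0.png',a)
b=cv2.resize(s[135:265,140:320],None,fx=4.4,fy=4.4,interpolation=cv2.INTER_CUBIC)
cv2.imwrite('pics/cs0.png',b)
def blob(im,lo,hi,n):
    h=cv2.cvtColor(im,cv2.COLOR_BGR2HSV);m=cv2.inRange(h,lo,hi)
    k,l,st_,c=cv2.connectedComponentsWithStats(m)
    for i in range(1,k):
        if st_[i,4]>12 : 
            print(n,st_[i].tolist(),np.round(c[i],1), cv2.minAreaRect(np.argwhere(l==i)[:,::-1].astype(np.float32)))
for im,n in((t,'top'),(s,'scene')):
    blob(im,(0,190,110),(6,255,255),n+' red'); blob(im,(55,170,40),(90,255,255),n+' green')
```

```text
top red [298, 157, 10, 10, 84] [302.3 161.4] ((302.5, 161.5), (9.0, 9.0), 90.0)
top red [220, 211, 22, 13, 119] [230.7 217.2] ((230.5453338623047, 216.9036865234375), (23.25916290283203, 5.535362243652344), 25.201122283935547)
scene red [428, 47, 34, 19, 408] [445.   56.3] ((444.4467468261719, 56.08606719970703), (33.679298400878906, 17.292325973510742), 5.19442892074585)
scene red [279, 164, 21, 16, 67] [289.6 171.3] ((289.5405578613281, 171.2567596435547), (24.40912437438965, 2.720294237136841), 36.02737045288086)
scene red [216, 224, 12, 9, 81] [221.8 228.4] ((221.5, 228.0), (8.0, 11.0), 90.0)
```

View pics/ct0.png

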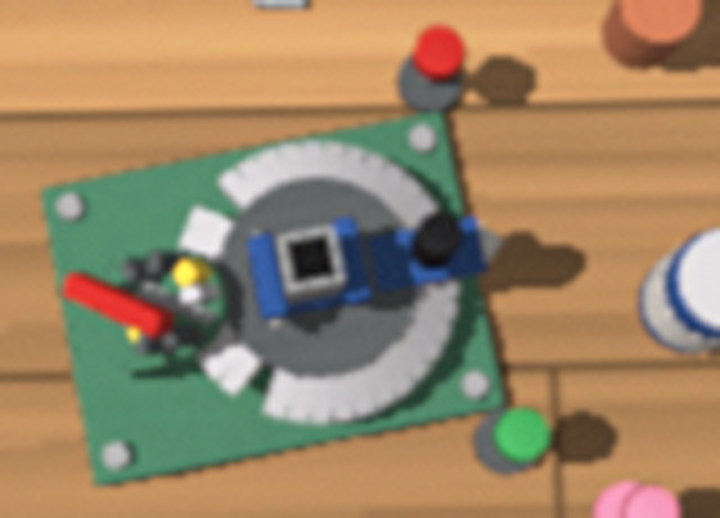

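View pics/cs0.png

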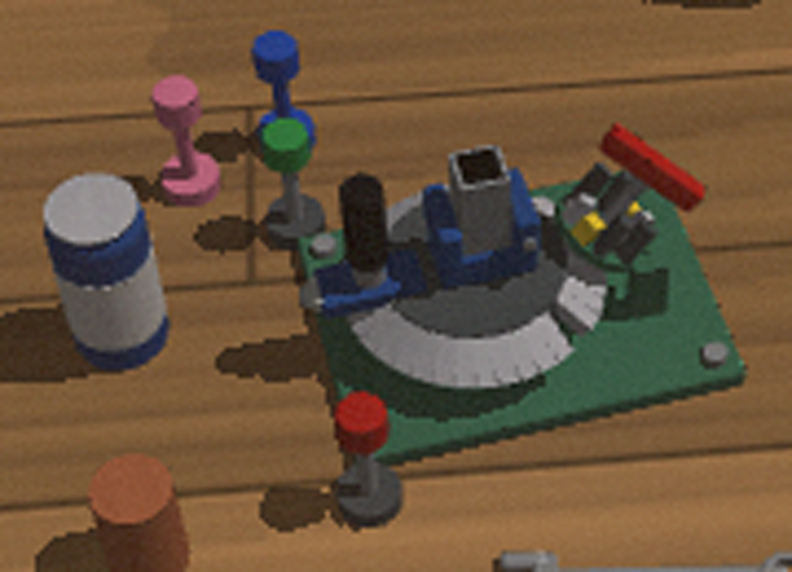

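Top crop: red bar from (70,285) to (165,325), black grip (437,238), pointer tip (490,245), green head (522,434) and red head (439,52), with the pink and blue posts outside. Scene crop: bar from (612,135) to (695,195), green head (286,145). Lookalikes for the T-grip are the red flag head (302,161) in the top view and the red jar lid at (445,56) in the scene view. Lookalikes for the green flag are the pink post (347,265) and the blue post (321,279). I choose the bar on the collar and the green post beside the plate.

Run:
```python
from h import *
T=lambda x,y:(205+x/4.5,150+y/4.5)
S=lambda x,y:(140+x/4.4,135+y/4.4)
c=np.array([onz('top',*T(*p),.014)[:2] for p in((43,188),(440,112),(505,403),(97,485))])
cen=c.mean(0);ex=(c[1]-c[0]+c[2]-c[3]);th=np.arctan2(ex[1],ex[0])
print('plate',c.round(3).tolist(),cen,'yaw',th,np.linalg.norm(c[1]-c[0]),np.linalg.norm(c[2]-c[1]))
for n,a,b in(('barL',(70,285),(612,135)),('barR',(167,325),(697,197)),('barL2',(70,285),(697,197)),('barR2',(167,325),(612,135)),('ptr',(490,245),(318,300))):
    p,e=tri(T(*a),S(*b));print(n,p.round(4),'err',round(e,4))
g=onz('top',*T(437,232),.14);print('grip top',g)
f=onz('top',*T(522,434),.085);r=onz('top',*T(439,52),.085);print('flags',f,r)
mid=(f+r)/2
print('flag yaw', np.arctan2(*( (f-r)[[0,1]]*[-1,1])) , (np.linalg.norm(f-r)), 2*.135*np.sin(np.radians(50)))
d=(f-r)[:2]/np.linalg.norm((f-r)[:2])
# +x is perpendicular, pointing -y mainly
ex=np.array([-d[1],d[0]]); ex=ex if ex[1]<0 else -ex
O=mid[:2]-ex*.135*np.cos(np.radians(50)); print('origin',O,'ex',ex,'yaw',np.arctan2(ex[1],ex[0]))
print('ptr/grip expected',O+ex*.1,O+ex*.06)
```

```text
plate [[0.644, 0.204], [0.683, -0.018], [0.519, -0.049], [0.479, 0.175]] [0.5812167  0.07812416] yaw -1.3950628700276348 0.22589671743528736 0.16597984521595519
barL [0.5719 0.1582 0.1375] err 0.0426
barR [0.564  0.1611 0.0753] err 0.0553
barL2 [0.5797 0.1845 0.0896] err 0.0024
barR2 [0.555  0.1358 0.1194] err 0.0073
ptr [ 0.6019 -0.0355  0.0511] err 0.0079
grip top [ 0.59625463 -0.00338041  0.14      ]
flags [ 0.49850241 -0.04844912  0.085     ] [ 0.70059831 -0.01246686  0.085     ]
flag yaw 1.74699542231767 0.20527414773714836 0.20683199964212406
origin [0.58433945 0.05497479] ex [ 0.17528879 -0.98451706] yaw -1.3945972312721233
ptr/grip expected [ 0.60186833 -0.04347692] [ 0.59485677 -0.00409624]
```

```bash
cat >> h.py <<'E'
yaw=-1.3948; O=np.array([.5843,.055,0.]); Z=np.array([0,0,1.])
X=np.array([np.cos(yaw),np.sin(yaw),0]); Y=np.cross(Z,X); t35=np.radians(35)
U=-np.sin(t35)*X+np.cos(t35)*Z; H=-np.cos(t35)*X-np.sin(t35)*Z
BAR=np.array([.5674,.1602,.1045])
def bdir(a): return np.cos(a)*H-np.sin(a)*Y
def frame(x,z):
    x=x/np.linalg.norm(x); z=z-x*(z@x); z/=np.linalg.norm(z); return np.c_[x,np.cross(z,x),z]
def plan(p,F):
    s,r=st(); rv=R.from_matrix(r.T@F).as_rotvec()
    d=np.array(p)-s['position']
    print('rotvec',rv.round(3),'|',round(np.linalg.norm(rv),3),' dp now',(r.T@d*1000).round(1),' dp after turn',(F.T@d*1000).round(1))
E
python3 - <<'E'
from h import *
b=np.array([.0247,.0487,-.0298]); a=np.arctan2(-(b@Y),b@H); print('bar ang',a, b@U)
for s in(1,-1):
    plan(BAR+U*.08,frame(-U,s*bdir(a)))
E
```

```text
bar ang -0.5562648685688797 0.0006103988154109244
t 0.1 p [0.2625 0.5668 0.2218] F [ 0.4 -0.   1.1] gap 0.0869
[[-0.0, 0.42, 0.907], [-0.001, 0.907, -0.42], [-1.0, -0.001, 0.0]] [-1.16  0.33 -0.06  1.46  0.02  1.35 -0.09]
rotvec [-1.569  0.136 -0.667] | 1.71  dp now [  52.1 -203.1  421.2]  dp after turn [ 276.3 -355.1 -137.6]
t 0.1 p [0.2625 0.5668 0.2218] F [ 0.4 -0.   1.1] gap 0.0869
[[-0.0, 0.42, 0.907], [-0.001, 0.907, -0.42], [-1.0, -0.001, 0.0]] [-1.16  0.33 -0.06  1.46  0.02  1.35 -0.09]
rotvec [ 1.466 -0.657 -0.134] | 1.612  dp now [  52.1 -203.1  421.2]  dp after turn [276.3 355.1 137.6]
```

```bash
python3 -m jog '[{"dp":[0,-20,42],"angular":[0,0,0]},{"dp":[0,-20,42],"angular":[0,0,0]},{"dp":[0,-20,42],"angular":[0,0,0]},{"dp":[0,-20,42],"angular":[0,0,0]},{"dp":[0,-20,42],"angular":[0,0,0]},{"dp":[0,-20,42],"angular":[0,0,0]},{"dp":[0,-20,42],"angular":[0,0,0]},{"dp":[0,-20,42],"angular":[0,0,0]}]' 60
python3 -m jog '[{"dp":[0,0,0],"angular":[0.133,-0.06,-0.012]},{"dp":[0,0,0],"angular":[0.133,-0.06,-0.012]},{"dp":[0,0,0],"angular":[0.133,-0.06,-0.012]},{"dp":[0,0,0],"angular":[0.133,-0.06,-0.012]},{"dp":[0,0,0],"angular":[0.133,-0.06,-0.012]},{"dp":[0,0,0],"angular":[0.133,-0.06,-0.012]},{"dp":[0,0,0],"angular":[0.133,-0.06,-0.012]},{"dp":[0,0,0],"angular":[0.133,-0.06,-0.012]},{"dp":[0,0,0],"angular":[0.133,-0.06,-0.012]},{"dp":[0,0,0],"angular":[0.133,-0.06,-0.012]},{"dp":[0,0,0],"angular":[0.133,-0.06,-0.012]},{"dp":[0,0,0],"angular":[0,0,0]}]'
python3 -c "
from h import *
plan(BAR+U*.08,frame(-U,-bdir(-.556)))"
```

```text
time_s: 0.9
position: [0.5019, 0.2762, 0.2176]
tool_rot: [0.146, 0.694, -0.149, 0.69]
contact_force: [0.5, 0.6, -0.1]
finger_gap: 0.0602
time_s: 2.1
position: [0.5068, 0.2636, 0.2146]
tool_rot: [-0.471, -0.171, 0.65, -0.571]
contact_force: [0.0, 1.0, 0.0]
finger_gap: 0.0599
t 2.1 p [0.5068 0.2636 0.2146] F [0. 1. 0.] gap 0.0599
[[0.097, 0.904, -0.417], [-0.582, -0.289, -0.76], [-0.808, 0.316, 0.498]] [-1.08  0.48  0.31  1.46  0.37  1.61 -1.23]
rotvec [-0.019  0.02  -0.005] | 0.028  dp now [74.9 50.3  0.1]  dp after turn [74.6 50.6  2.6]
```

```bash
python3 -m jog '[{"dp":[0,26,1],"angular":[-0.01,0.01,0]},{"dp":[25,25,1],"angular":[-0.01,0.01,0]},{"dp":[30,0,0],"angular":[0,0,0]},{"dp":[10,0,0],"angular":[0,0,0]},{"dp":[0,0,0],"angular":[0,0,0]}]' 50
python3 - <<'E'
from h import *
plan(BAR-U*.017,frame(-U,-bdir(-.556)))
a=snap('top','t1');b=snap('scene','s1')
p,q=proj('top',BAR).astype(int),proj('scene',BAR).astype(int)
f=lambda im,c:cv2.resize(im[c[1]-48:c[1]+48,c[0]-48:c[0]+48,::-1],(400,400),interpolation=cv2.INTER_CUBIC)
cv2.imwrite('pics/c1.png',np.hstack([f(a,p),f(b,q)]));print(p,q)
E
```

```text
time_s: 2.6
position: [0.5606, 0.2099, 0.1772]
tool_rot: [-0.469, -0.192, 0.639, -0.579]
contact_force: [0.3, 0.5, -0.2]
finger_gap: 0.0502
t 2.6 p [0.5606 0.2099 0.1772] F [ 0.3  0.5 -0.2] gap 0.0502
[[0.11, 0.92, -0.377], [-0.56, -0.256, -0.788], [-0.821, 0.298, 0.487]] [-0.97  0.5   0.33  1.5   0.38  1.47 -1.11]
rotvec [ 0.022 -0.008 -0.007] | 0.024  dp now [105.3  -2.8   1.3]  dp after turn [105.3  -2.    0.5]
[230 217] [287 172]
```

View pics/c1.png

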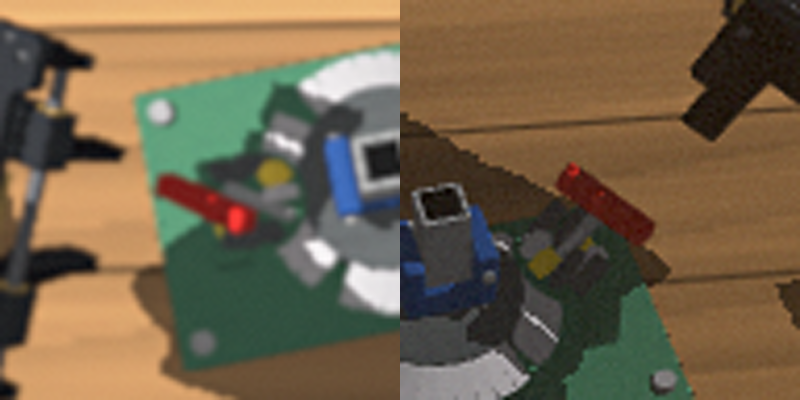

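Gripper tips are lined up over the bar: bar at (207,205) in the top half and (607,205) in the scene half of the crop. Going in.

```bash
python3 -m jog '[{"dp":[30,0,0],"angular":[0.01,-0.004,-0.003]},{"dp":[30,-1,0],"angular":[0.01,-0.004,-0.003]},{"dp":[25,-1,0],"angular":[0,0,0]},{"dp":[10,0,0],"angular":[0,0,0]},{"dp":[5,0,0],"angular":[0,0,0]},{"dp":[0,0,0],"angular":[0,0,0]}]' 50
python3 - <<'E'
from h import *
plan(BAR-U*.017,frame(-U,-bdir(-.556)))
a=snap('top','t2');b=snap('scene','s2')
p,q=proj('top',BAR).astype(int),proj('scene',BAR).astype(int)
f=lambda im,c:cv2.resize(im[c[1]-32:c[1]+32,c[0]-32:c[0]+32,::-1],(400,400),interpolation=cv2.INTER_CUBIC)
cv2.imwrite('pics/c2.png',np.hstack([f(a,p),f(b,q)]))
E
```

```text
time_s: 3.3
position: [0.571, 0.1655, 0.0984]
tool_rot: [-0.475, -0.19, 0.638, -0.576]
contact_force: [-0.1, -0.1, 0.6]
finger_gap: 0.0503
t 3.3 p [0.571  0.1655 0.0984] F [-0.1 -0.1  0.6] gap 0.0503
[[0.114, 0.915, -0.387], [-0.554, -0.265, -0.789], [-0.825, 0.305, 0.476]] [-0.92  0.54  0.34  1.62  0.39  1.28 -1.14]
rotvec [ 0.009 -0.017 -0.008] | 0.021  dp now [14.5 -0.1  8.8]  dp after turn [14.6  0.1  8.6]
```

View pics/c2.png

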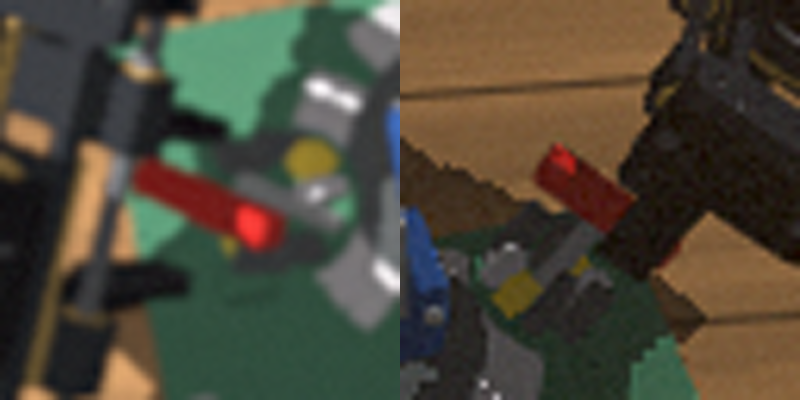

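The fingers straddle the bar, but about 9 mm towards its lower end: finger at (645,240) against bar centre (605,215). I correct that, insert fully and close.

```bash
python3 -m jog '[{"dp":[2,0,9],"angular":[0.008,-0.015,-0.008]},{"dp":[6,0,1],"angular":[0,0,0]},{"dp":[6,0,0],"angular":[0,0,0]},{"dp":[0,0,0],"angular":[0,0,0]}]' 50
python3 -c "
from h import *
plan(BAR-U*.017,frame(-U,-bdir(-.556)))"
```

```text
time_s: 3.8
position: [0.5694, 0.1511, 0.0935]
tool_rot: [-0.473, -0.185, 0.643, -0.573]
contact_force: [-0.4, 0.8, 0.5]
finger_gap: 0.0499
t 3.8 p [0.5694 0.1511 0.0935] F [-0.4  0.8  0.5] gap 0.0499
[[0.104, 0.912, -0.397], [-0.561, -0.276, -0.78], [-0.821, 0.304, 0.483]] [-0.92  0.54  0.35  1.64  0.39  1.27 -1.14]
rotvec [ 0.    -0.005 -0.002] | 0.005  dp now [ 2.7 -1.1 -0.9]  dp after turn [ 2.7 -1.1 -0.9]
```

```bash
python3 -m jog '[{"dp":[1,-1,-1],"angular":[0,0,0]},{"dp":[0,0,0],"angular":[0,0,0]},{"dp":[0,0,0],"angular":[0,0,0]},{"dp":[0,0,0],"angular":[0,0,0]},{"dp":[0,0,0],"angular":[0,0,0]},{"dp":[0,0,0],"angular":[0,0,0]},{"dp":[0,0,0],"angular":[0,0,0]},{"dp":[0,0,0],"angular":[0,0,0]}]' 0 50
python3 -c "
from h import *
plan(BAR-U*.017,frame(-U,-bdir(-.556)))"
```

```text
time_s: 4.6
position: [0.5716, 0.1512, 0.0924]
tool_rot: [-0.475, -0.184, 0.642, -0.573]
contact_force: [-1.5, -0.1, -1.0]
finger_gap: 0.0134
t 4.6 p [0.5716 0.1512 0.0924] F [-1.5 -0.1 -1. ] gap 0.0134
[[0.108, 0.911, -0.399], [-0.561, -0.275, -0.781], [-0.821, 0.308, 0.481]] [-0.91  0.54  0.35  1.64  0.4   1.27 -1.15]
rotvec [-0.002 -0.007 -0.006] | 0.009  dp now [ 1.6 -2.7  0.6]  dp after turn [ 1.6 -2.7  0.6]
```

```bash
cat >> h.py <<'E'
P0=np.array([.5716,.1512,.0924])
def rel():
    s,r=st(); d=s['position']-P0; print('lift',round(d@U*1000,1),'off H,Y',(np.array([d@H,d@Y])*1000).round(1),'turn',round(np.arctan2(-(-r[:,2]@Y),-r[:,2]@H)+.556,3),'tilt err in tool',np.cross(r.T@r[:,0],r.T@-U).round(3),'pull',round(float(-np.array(s['contact_force'])@U),1), 'M',np.round(r.T@s['wrist_torque'],2), 'off in tool y,z',(r.T@(d-U*(d@U))*1000).round(1)[1:])
E
python3 -m jog '[{"dp":[-6,0,0],"angular":[0,0,0]},{"dp":[-6,0,0],"angular":[0,0,0]},{"dp":[-6,0,0],"angular":[0,0,0]},{"dp":[-5,0,0],"angular":[0,0,0]},{"dp":[0,0,0],"angular":[0,0,0]}]'
python3 -c "
from h import *
rel()"
```

```text
time_s: 5.1
position: [0.5695, 0.162, 0.1082]
tool_rot: [-0.474, -0.184, 0.642, -0.573]
contact_force: [6.6, -2.8, -12.3]
finger_gap: 0.0135
t 5.1 p [0.5695 0.162  0.1082] F [  6.6  -2.8 -12.3] gap 0.0135
[[0.107, 0.911, -0.398], [-0.562, -0.275, -0.78], [-0.82, 0.308, 0.483]] [-0.93  0.53  0.34  1.61  0.39  1.31 -1.14]
lift 19.2 off H,Y [-0.1 -0.1] turn -0.001 tilt err in tool [-0.    -0.005 -0.005] pull 12.4 M [-0.03  1.64  0.1 ] off in tool y,z [-0.1  0.1]
```

```bash
python3 -m jog '[{"dp":[-4,0,0],"angular":[0,0,0]},{"dp":[-3,0,0],"angular":[0,0,0]},{"dp":[-1,0,0],"angular":[-0.1,0,0]},{"dp":[-1,0,0],"angular":[-0.1,0,0]},{"dp":[-1,0,0],"angular":[-0.1,0,0]}]'
python3 -c "
from h import *
rel()"
```

```text
time_s: 5.6
position: [0.5683, 0.1642, 0.1111]
tool_rot: [0.379, 0.28, -0.608, 0.639]
contact_force: [5.6, -2.6, -12.2]
finger_gap: 0.0134
t 5.6 p [0.5683 0.1642 0.1111] F [  5.6  -2.6 -12.2] gap 0.0134
[[0.104, 0.989, -0.102], [-0.565, -0.026, -0.824], [-0.818, 0.144, 0.557]] [-0.89  0.53  0.29  1.61  0.42  1.33 -0.85]
lift 23.0 off H,Y [ 0.2 -1. ] turn 0.308 tilt err in tool [-0.     0.001 -0.004] pull 12.0 M [-0.06  1.67  0.59] off in tool y,z [-1.  0.]
```

```bash
python3 -m jog '[{"dp":[-1.5,0.4,0],"angular":[-0.12,0,0]},{"dp":[-1,0.3,0],"angular":[-0.12,0,0]},{"dp":[-1,0.3,0],"angular":[-0.12,0,0]},{"dp":[-1,0.2,0],"angular":[-0.12,0,0]},{"dp":[-1,0.2,0],"angular":[-0.12,0,0]},{"dp":[-1,0.2,0],"angular":[-0.12,0,0]}]'
python3 -c "
from h import *
rel()"
```

```text
time_s: 6.2
position: [0.5664, 0.1618, 0.1087]
tool_rot: [0.114, 0.485, -0.467, 0.731]
contact_force: [3.0, -4.7, -10.4]
finger_gap: 0.0131
t 6.2 p [0.5664 0.1618 0.1087] F [  3.   -4.7 -10.4] gap 0.0131
[[0.094, 0.794, 0.601], [-0.572, 0.537, -0.62], [-0.815, -0.286, 0.504]] [-0.79  0.52  0.17  1.6   0.47  1.36 -0.14]
lift 19.9 off H,Y [-0.  -3.3] turn 1.06 tilt err in tool [0.    0.003 0.011] pull 11.5 M [-0.04  0.85  1.4 ] off in tool y,z [-2.9 -1.5]
```

```bash
python3 -m jog '[{"dp":[-4,0,0],"angular":[0,0,-0.005]},{"dp":[-2,0,0],"angular":[-0.08,0,0]},{"dp":[-1,0,0],"angular":[-0.05,0,0]}]'
python3 -c "
from h import *
rel()"
```

```text
time_s: 6.5
position: [0.5658, 0.163, 0.111]
tool_rot: [0.061, 0.516, -0.436, 0.735]
contact_force: [4.7, -5.2, -11.3]
finger_gap: 0.0139
t 6.5 p [0.5658 0.163  0.111 ] F [  4.7  -5.2 -11.3] gap 0.0139
[[0.087, 0.704, 0.705], [-0.577, 0.613, -0.54], [-0.812, -0.36, 0.459]] [-0.78  0.53  0.14  1.59  0.48  1.38 -0.01]
lift 22.4 off H,Y [-0.3 -3.7] turn 1.199 tilt err in tool [ 0.   -0.    0.02] pull 12.7 M [-0.01  0.55  2.04] off in tool y,z [-3.2 -1.9]
```

```bash
python3 -m jog '[{"dp":[0,0,0],"angular":[0.03,0,0]},{"dp":[2,0,0],"angular":[0,0,0]},{"dp":[3,0,0],"angular":[0,0,0]},{"dp":[3,0,0],"angular":[0,0,0]},{"dp":[2,0,0],"angular":[0,0,0]}]'
python3 -c "
from h import *
rel()"
```

```text
time_s: 7.0
position: [0.5666, 0.1592, 0.1052]
tool_rot: [0.073, 0.51, -0.442, 0.734]
contact_force: [-5.5, 1.0, 10.4]
finger_gap: 0.014
t 7.0 p [0.5666 0.1592 0.1052] F [-5.5  1.  10.4] gap 0.014
[[0.088, 0.724, 0.685], [-0.576, 0.598, -0.558], [-0.813, -0.345, 0.469]] [-0.78  0.53  0.15  1.6   0.48  1.36 -0.03]
lift 15.5 off H,Y [-0.1 -3.5] turn 1.17 tilt err in tool [0.    0.001 0.017] pull -9.6 M [ 0.02  0.63 -0.85] off in tool y,z [-2.9 -1.9]
```

```bash
python3 -m jog '[{"dp":[-0.7,0,0],"angular":[0,0,0]},{"dp":[0,0,0],"angular":[0,0,0]},{"dp":[0,0,0],"angular":[0,0,0]},{"dp":[0,0,0],"angular":[0,0,0]}]' 40 30
python3 -c "
from h import *
rel()"
python3 -m jog '[{"dp":[-15,0,0],"angular":[0,0,0]},{"dp":[-40,0,0],"angular":[0,0,0]},{"dp":[-45,0,0],"angular":[0,0,0]},{"dp":[-25,0,0],"angular":[0,0,0]}]'
python3 - <<'E'
from h import *
G=O+X*.06
plan(G+Z*.2,frame(-Z,np.cross(-Z,Y)))
a=snap('top','t3');b=snap('scene','s3')
p,q=proj('top',BAR).astype(int),proj('scene',BAR).astype(int)
f=lambda im,c:cv2.resize(im[c[1]-32:c[1]+32,c[0]-32:c[0]+32,::-1],(400,400),interpolation=cv2.INTER_CUBIC)
cv2.imwrite('pics/c3.png',np.hstack([f(a,p),f(b,q)]))
E
```

```text
time_s: 7.4
position: [0.5663, 0.1605, 0.1068]
tool_rot: [0.073, 0.51, -0.442, 0.734]
contact_force: [0.1, 0.6, -1.0]
finger_gap: 0.0361
t 7.4 p [0.5663 0.1605 0.1068] F [ 0.1  0.6 -1. ] gap 0.0361
[[0.089, 0.723, 0.685], [-0.575, 0.599, -0.558], [-0.813, -0.344, 0.469]] [-0.78  0.53  0.15  1.59  0.48  1.36 -0.03]
lift 17.5 off H,Y [-0.  -3.6] turn 1.171 tilt err in tool [-0.     0.001  0.017] pull 0.5 M [-0.01  0.57  0.39] off in tool y,z [-2.9 -2. ]
time_s: 7.8
position: [0.5534, 0.2322, 0.2109]
tool_rot: [0.071, 0.511, -0.445, 0.732]
contact_force: [0.4, 1.1, -0.4]
finger_gap: 0.0398
t 7.8 p [0.5534 0.2322 0.2109] F [ 0.4  1.1 -0.4] gap 0.0398
[[0.082, 0.724, 0.685], [-0.58, 0.594, -0.558], [-0.811, -0.351, 0.468]] [-0.85  0.5   0.13  1.4   0.45  1.61 -0.01]
rotvec [0.588 0.599 0.211] | 0.865  dp now [ 149.1 -106.4  155.2]  dp after turn [ 10.9  -0.6 239.9]
```

View pics/c3.png

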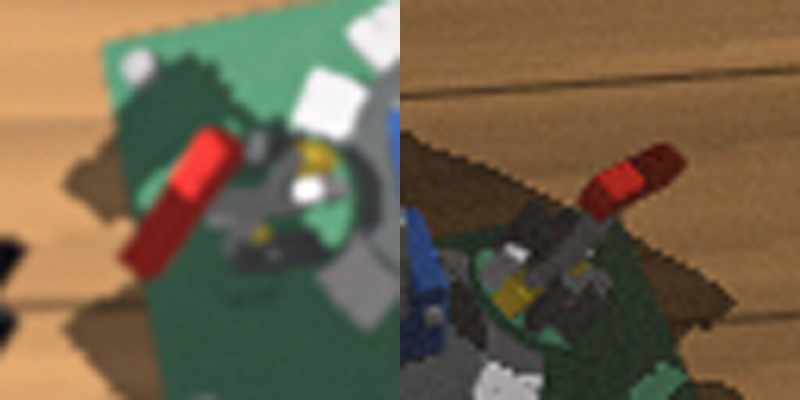

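The bar is turned about 66° (now from (220,135) to (140,275)) and stands out by itself. On to the table grip.

```bash
python3 -m jog '[{"dp":[-5,0,0],"angular":[0.084,0.0855,0.03]},{"dp":[-5,0,0],"angular":[0.084,0.0855,0.03]},{"dp":[-5,0,0],"angular":[0.084,0.0855,0.03]},{"dp":[-5,0,0],"angular":[0.084,0.0855,0.03]},{"dp":[0,0,0],"angular":[0.084,0.0855,0.03]},{"dp":[0,0,0],"angular":[0.084,0.0855,0.03]},{"dp":[0,0,0],"angular":[0.084,0.0855,0.03]},{"dp":[0,0,40],"angular":[0,0,0]},{"dp":[0,0,40],"angular":[0,0,0]},{"dp":[0,0,40],"angular":[0,0,0]},{"dp":[0,0,40],"angular":[0,0,0]},{"dp":[0,0,40],"angular":[0,0,0]}]' 50
python3 -c "
from h import *
plan(O+X*.06+Z*.17,frame(-Z,np.cross(-Z,Y)))"
```

```text
time_s: 9.1
position: [0.581, 0.0444, 0.2225]
tool_rot: [0.465, 0.545, -0.451, 0.532]
contact_force: [0.3, 0.7, 0.2]
finger_gap: 0.0498
t 9.1 p [0.581  0.0444 0.2225] F [0.3 0.7 0.2] gap 0.0498
[[-0.001, 0.987, 0.16], [0.027, 0.16, -0.987], [-1.0, 0.003, -0.027]] [-0.38  0.24  0.29  1.59 -0.1   1.32  0.08]
rotvec [-0.015 -0.027 -0.003] | 0.031  dp now [51.2  5.8 51.5]  dp after turn [52.5  5.1 50.2]
```

```bash
python3 -m jog '[{"dp":[0,3,30],"angular":[-0.008,-0.014,0]},{"dp":[0,3,21],"angular":[-0.008,-0.013,0]},{"dp":[20,0,0],"angular":[0,0,0]},{"dp":[20,0,0],"angular":[0,0,0]},{"dp":[0,0,0],"angular":[0,0,0]}]' 50
python3 - <<'E'
from h import *
plan(O+X*.06+Z*.096,frame(-Z,np.cross(-Z,Y)))
a=snap('top','t4');b=snap('scene','s4')
G=O+X*.06+Z*.13;p,q=proj('top',G).astype(int),proj('scene',G).astype(int)
f=lambda im,c:cv2.resize(im[c[1]-32:c[1]+32,c[0]-32:c[0]+32,::-1],(400,400),interpolation=cv2.INTER_CUBIC)
cv2.imwrite('pics/c4.png',np.hstack([f(a,p),f(b,q)]))
E
```

```text
time_s: 9.6
position: [0.5941, -0.0185, 0.18]
tool_rot: [0.457, 0.538, -0.459, 0.54]
contact_force: [-0.3, 0.7, -0.2]
finger_gap: 0.0501
t 9.6 p [ 0.5941 -0.0185  0.18  ] F [-0.3  0.7 -0.2] gap 0.0501
[[0.001, 0.987, 0.162], [-0.004, 0.162, -0.987], [-1.0, 0.0, 0.004]] [-0.31  0.29  0.32  1.62 -0.09  1.24  0.19]
rotvec [-0.013  0.005 -0.   ] | 0.014  dp now [ 84.    3.  -14.5]  dp after turn [ 84.    3.2 -14.1]
```

View pics/c4.png

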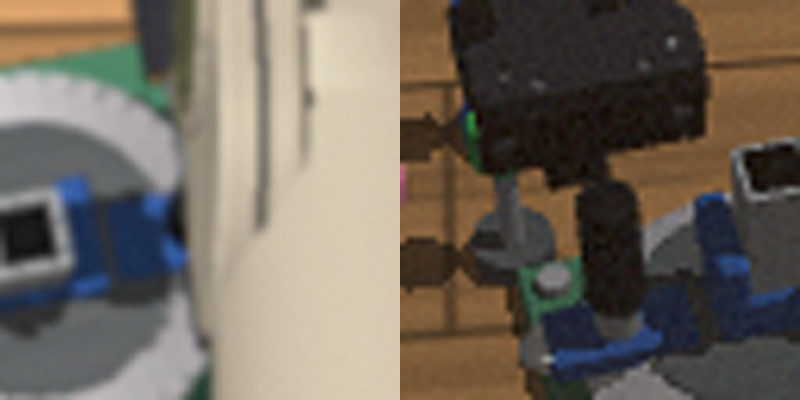

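The scene half shows the gripper just above the black grip, which stands at (610,245). I correct the 14 mm overshoot and go down.

```bash
python3 -m jog '[{"dp":[0,3,-14],"angular":[-0.012,0.005,0]},{"dp":[5,0,0],"angular":[0,0,0]},{"dp":[0,0,0],"angular":[0,0,0]}]' 50
python3 -c "
from h import *
plan(O+X*.06+Z*.096,frame(-Z,np.cross(-Z,Y)))"
```

```text
time_s: 10.0
position: [0.5973, -0.001, 0.18]
tool_rot: [0.456, 0.541, -0.451, 0.544]
contact_force: [-0.2, 0.5, -0.6]
finger_gap: 0.05
t 10.0 p [ 0.5973 -0.001   0.18  ] F [-0.2  0.5 -0.6] gap 0.05
[[0.007, 0.984, 0.177], [0.003, 0.177, -0.984], [-1.0, 0.008, -0.001]] [-0.33  0.29  0.31  1.62 -0.1   1.24  0.18]
rotvec [ 0.002 -0.001 -0.008] | 0.008  dp now [84.  -3.6  2.7]  dp after turn [84.  -2.9  2.6]
```

```bash
python3 -m jog '[{"dp":[20,-3,3],"angular":[0,0,-0.008]},{"dp":[25,0,0],"angular":[0,0,0]},{"dp":[20,0,0],"angular":[0,0,0]},{"dp":[12,0,0],"angular":[0,0,0]},{"dp":[5,0,0],"angular":[0,0,0]},{"dp":[0,0,0],"angular":[0,0,0]}]' 50
python3 -c "
from h import *
plan(O+X*.06+Z*.096,frame(-Z,np.cross(-Z,Y)))"
```

```text
time_s: 10.6
position: [0.5971, -0.0026, 0.0984]
tool_rot: [0.454, 0.543, -0.451, 0.544]
contact_force: [0.5, -0.5, -0.1]
finger_gap: 0.0501
t 10.6 p [ 0.5971 -0.0026  0.0984] F [ 0.5 -0.5 -0.1] gap 0.0501
[[0.004, 0.984, 0.18], [0.002, 0.18, -0.984], [-1.0, 0.005, -0.001]] [-0.31  0.37  0.3   1.7  -0.12  1.08  0.2 ]
rotvec [ 0.005 -0.001 -0.005] | 0.007  dp now [ 2.4 -2.5  1. ]  dp after turn [ 2.4 -2.5  1. ]
```

Close gently on the grip.

```bash
python3 -m jog '[{"dp":[0,-2,0],"angular":[0,0,0]},{"dp":[0,0,0],"angular":[0,0,0]},{"dp":[0,0,0],"angular":[0,0,0]},{"dp":[0,0,0],"angular":[0,0,0]},{"dp":[0,0,0],"angular":[0,0,0]}]' 0 15
cat >> h.py <<'E'
def tab(target=None):
    s,r=st(); d=s['position']-O; a=np.arctan2(d@Y,d@X); print('table ang',round(a,4),'rad',round(np.hypot(d@X,d@Y),4),'tool yaw rel',round(np.arctan2(-r[:,1]@X,r[:,1]@Y),3))
    if target is not None:
        c,q=np.cos(target),np.sin(target); Xr=c*X+q*Y; Yr=-q*X+c*Y
        e=O+Xr*.06-s['position']; e[2]=0; print('to target in tool',(r.T@e*1000).round(1))
E
python3 -c "
from h import *
tab(-.15)"
```

```text
time_s: 11.1
position: [0.5967, -0.003, 0.1015]
tool_rot: [0.456, 0.541, -0.45, 0.545]
contact_force: [2.7, -0.0, -5.2]
finger_gap: 0.0231
t 11.1 p [ 0.5967 -0.003   0.1015] F [ 2.7 -0.  -5.2] gap 0.0231
[[0.009, 0.984, 0.18], [0.003, 0.18, -0.984], [-1.0, 0.009, -0.001]] [-0.31  0.36  0.3   1.71 -0.12  1.08  0.2 ]
table ang 0.035 rad 0.0593 tool yaw rel 0.005
to target in tool [ -0.1 -11.    0. ]
```

```bash
python3 -m jog '[{"dp":[0,-5,-0.2],"angular":[0.08,0,0]},{"dp":[0,-7,-0.4],"angular":[0.12,0,0]},{"dp":[0,-7,-0.4],"angular":[0.12,0,0]}]'
python3 -c "
from h import *
tab(-.873)"
```

```text
time_s: 11.4
position: [0.5784, -0.0031, 0.1015]
tool_rot: [0.539, 0.46, -0.532, 0.464]
contact_force: [0.7, 0.6, 0.6]
finger_gap: 0.0238
t 11.4 p [ 0.5784 -0.0031  0.1015] F [0.7 0.6 0.6] gap 0.0238
[[0.011, 0.989, -0.146], [0.003, -0.146, -0.989], [-1.0, 0.01, -0.005]] [-0.37  0.33  0.35  1.76 -0.13  1.07 -0.12]
table ang -0.2764 rad 0.0584 tool yaw rel -0.323
to target in tool [ -0.3 -34.1  -7.2]
```

```bash
python3 -m jog '[{"dp":[0,-7,-0.3],"angular":[0.12,0,0]},{"dp":[0,-7,-0.3],"angular":[0.12,0,0]},{"dp":[0,-7,-0.3],"angular":[0.12,0,0]},{"dp":[0,-7,-0.3],"angular":[0.12,0,0]},{"dp":[0,-4,-0.2],"angular":[0.05,0,0]},{"dp":[0,0,0],"angular":[0,0,0]}]'
python3 -c "
from h import *
tab(-.873)"
```

```text
time_s: 12.0
position: [0.5483, 0.0109, 0.1015]
tool_rot: [0.646, 0.297, -0.637, 0.298]
contact_force: [0.1, 0.8, -3.1]
finger_gap: 0.0238
t 12.0 p [0.5483 0.0109 0.1015] F [ 0.1  0.8 -3.1] gap 0.0238
[[0.012, 0.764, -0.645], [0.004, -0.645, -0.764], [-1.0, 0.006, -0.01]] [-0.47  0.27  0.43  1.84 -0.13  1.05 -0.7 ]
table ang -0.8615 rad 0.0569 tool yaw rel -0.877
to target in tool [-0.  -0.6  3.1]
```

Run:
```python
from h import *
from scipy.optimize import least_squares
P=np.array([[.5967,-.003],[.5784,-.0031],[.5483,.0109]])
s=least_squares(lambda c:np.r_[np.linalg.norm(P-c,axis=1)-.06,(c-O[:2])*.2],O[:2]);c=s.x
print(c,np.linalg.norm(P-c,axis=1),[round(np.arctan2(*(p-c)[::-1])-yaw,3) for p in P])
# other evidence: pointer tip / flag in pictures
a=snap('top','t5');b=snap('scene','s5')
G=O+Z*.08+X*.06-Y*.06;p,q=proj('top',G).astype(int),proj('scene',G).astype(int);print(p,q)
f=lambda im,c:cv2.resize(im[c[1]-40:c[1]+40,c[0]-40:c[0]+40,::-1],(400,400),interpolation=cv2.INTER_CUBIC)
cv2.imwrite('pics/c5.png',np.hstack([f(a,p),f(b,q)]))
```

```text
[0.58725655 0.05629214] [0.06003945 0.06004885 0.05981688] [np.float64(-0.018), np.float64(-0.324), np.float64(-0.885)]
[305 230] [217 175]
```

View pics/c5.png

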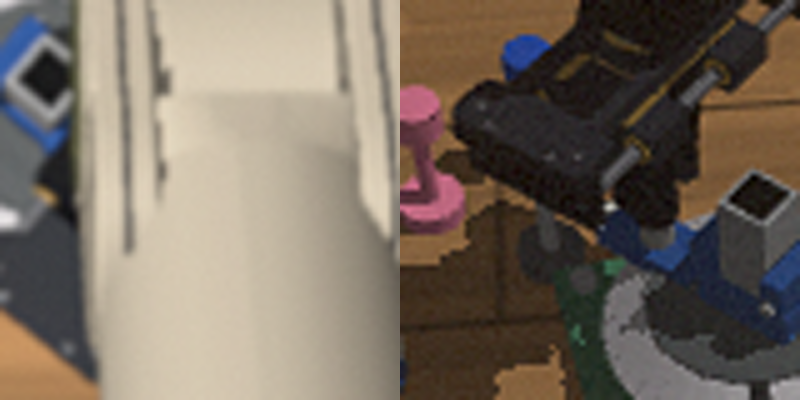

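The scene half shows the pointer tip at (610,205), aimed at the green post's stem at (548,235), with no side contact. I release the grip and return to the T-grip.

```bash
python3 -m jog '[{"dp":[0,0,0],"angular":[0,0,0]},{"dp":[0,0,0],"angular":[0,0,0]},{"dp":[0,0,0],"angular":[0,0,0]},{"dp":[0,0,0],"angular":[0,0,0]},{"dp":[-15,0,0],"angular":[0,0,0]},{"dp":[-40,0,0],"angular":[0,0,0]},{"dp":[-45,0,0],"angular":[0,0,0]},{"dp":[-20,0,0],"angular":[0,0,0]},{"dp":[0,0,0],"angular":[0,0,0]}]' 48 30
cat >> h.py <<'E'
P1=np.array([.5666,.1592,.1052]); F1=R.from_quat([.073,.51,-.442,.734]).as_matrix()
E
python3 -c "
from h import *
plan(P1+U*.10,F1)"
```

```text
time_s: 13.0
position: [0.5469, 0.0094, 0.2256]
tool_rot: [0.644, 0.299, -0.637, 0.3]
contact_force: [0.1, -0.3, 0.3]
finger_gap: 0.048
t 13.0 p [0.5469 0.0094 0.2256] F [ 0.1 -0.3  0.3] gap 0.048
[[0.009, 0.768, -0.64], [0.003, -0.64, -0.768], [-1.0, 0.005, -0.008]] [-0.5   0.15  0.45  1.7  -0.07  1.3  -0.73]
rotvec [-1.432 -0.678  0.063] | 1.586  dp now [  39.2 -124.9 -164.3]  dp after turn [ -86.4  143.6 -126.6]
```

```bash
python3 -m jog '[{"dp":[0,-26,-34],"angular":[0,0,0]},{"dp":[0,-26,-34],"angular":[0,0,0]},{"dp":[0,-26,-34],"angular":[0,0,0]},{"dp":[0,-26,-34],"angular":[0,0,0]},{"dp":[0,0,0],"angular":[0,0,0]}]'
python3 -m jog '[{"dp":[0,0,0],"angular":[-0.13,-0.0615,0.006]},{"dp":[0,0,0],"angular":[-0.13,-0.0615,0.006]},{"dp":[0,0,0],"angular":[-0.13,-0.0615,0.006]},{"dp":[0,0,0],"angular":[-0.13,-0.0615,0.006]},{"dp":[0,0,0],"angular":[-0.13,-0.0615,0.006]},{"dp":[0,0,0],"angular":[-0.13,-0.0615,0.006]},{"dp":[0,0,0],"angular":[-0.13,-0.0615,0.006]},{"dp":[0,0,0],"angular":[-0.13,-0.0615,0.006]},{"dp":[0,0,0],"angular":[-0.13,-0.0615,0.006]},{"dp":[0,0,0],"angular":[-0.13,-0.0615,0.006]},{"dp":[0,0,0],"angular":[-0.13,-0.0615,0.006]},{"dp":[0,0,0],"angular":[0,0,0]}]'
python3 - <<'E'
from h import *
plan(P1+U*.08,F1)
a=snap('top','t6');b=snap('scene','s6')
p,q=proj('top',O+Z*.08).astype(int),proj('scene',O+Z*.08).astype(int);print(p,q)
f=lambda im,c:cv2.resize(im[c[1]-50:c[1]+50,c[0]-50:c[0]+50,::-1],(400,400),interpolation=cv2.INTER_CUBIC)
cv2.imwrite('pics/c6.png',np.hstack([f(a,p),f(b,q)]))
E
```

```text
time_s: 13.5
position: [0.554, 0.1843, 0.2228]
tool_rot: [0.644, 0.298, -0.638, 0.299]
contact_force: [-0.3, 0.2, -0.5]
finger_gap: 0.0481
time_s: 14.7
position: [0.5517, 0.1787, 0.2085]
tool_rot: [0.043, 0.517, -0.433, 0.737]
contact_force: [-0.4, 0.1, 0.2]
finger_gap: 0.0479
t 14.7 p [0.5517 0.1787 0.2085] F [-0.4  0.1  0.2] gap 0.0479
[[0.09, 0.683, 0.725], [-0.594, 0.621, -0.511], [-0.8, -0.385, 0.461]] [-0.82  0.44  0.14  1.51  0.49  1.56  0.07]
rotvec [0.06  0.017 0.016] | 0.065  dp now [ 15.6  35.2 -25.5]  dp after turn [ 16.6  33.3 -27.3]
[275 210] [246 187]
```

View pics/c6.png

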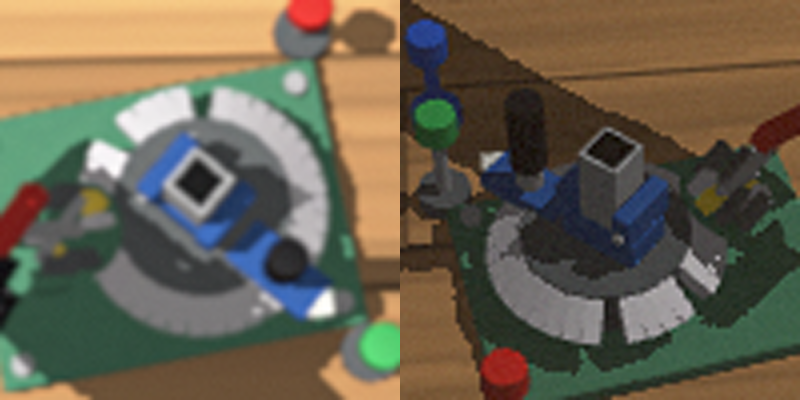

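The white pointer at (325,303) faces the green post at (378,345), and the T-grip is still out. Lining up on the T-grip.

```bash
python3 -m jog '[{"dp":[0,18,-13],"angular":[0.03,0.009,0.008]},{"dp":[0,16,-13],"angular":[0.03,0.009,0.008]},{"dp":[12,0,0],"angular":[0,0,0]},{"dp":[0,0,0],"angular":[0,0,0]}]'
python3 -c "
from h import *
plan(P1,F1)"
```

```text
time_s: 15.2
position: [0.5619, 0.2013, 0.1751]
tool_rot: [0.087, 0.506, -0.451, 0.73]
contact_force: [-0.1, -0.5, 0.3]
finger_gap: 0.0478
t 15.2 p [0.5619 0.2013 0.1751] F [-0.1 -0.5  0.3] gap 0.0478
[[0.081, 0.746, 0.661], [-0.57, 0.579, -0.583], [-0.817, -0.33, 0.472]] [-0.82  0.5   0.14  1.48  0.45  1.52 -0.03]
rotvec [-0.033 -0.01   0.002] | 0.034  dp now [81.5  2.2 -5.3]  dp after turn [81.5  2.2 -6. ]
```

```bash
python3 -m jog '[{"dp":[25,2,-5],"angular":[-0.03,-0.01,0]},{"dp":[25,0,0],"angular":[0,0,0]},{"dp":[15,0,0],"angular":[0,0,0]},{"dp":[0,0,0],"angular":[0,0,0]}]'
python3 -c "
from h import *
plan(P1,F1)"
```

```text
time_s: 15.6
position: [0.5675, 0.1633, 0.1199]
tool_rot: [0.077, 0.508, -0.446, 0.733]
contact_force: [-0.4, -0.2, 0.4]
finger_gap: 0.0482
t 15.6 p [0.5675 0.1633 0.1199] F [-0.4 -0.2  0.4] gap 0.0482
[[0.085, 0.732, 0.676], [-0.575, 0.59, -0.567], [-0.814, -0.34, 0.472]] [-0.78  0.52  0.15  1.58  0.47  1.39 -0.03]
rotvec [-0.012 -0.002  0.003] | 0.013  dp now [14.2  1.9 -5.2]  dp after turn [14.2  2.  -5.2]
```

```bash
python3 -m jog '[{"dp":[5,2,-5],"angular":[-0.01,0,0]},{"dp":[6,0,-1],"angular":[0,0,0]},{"dp":[3,0,0],"angular":[0,0,0]},{"dp":[0,0,0],"angular":[0,0,0]}]'
python3 -c "
from h import *
plan(P1,F1)"
python3 -m jog '[{"dp":[0,0,0],"angular":[0,0,0]},{"dp":[0,0,0],"angular":[0,0,0]},{"dp":[0,0,0],"angular":[0,0,0]},{"dp":[0,0,0],"angular":[0,0,0]},{"dp":[0,0,0],"angular":[0,0,0]},{"dp":[0,0,0],"angular":[0,0,0]},{"dp":[0,0,0],"angular":[0,0,0]}]' 0 50
python3 -c "
from h import *
rel()"
```

```text
time_s: 16.0
position: [0.567, 0.1611, 0.1063]
tool_rot: [0.075, 0.51, -0.443, 0.734]
contact_force: [-0.0, -0.2, -0.4]
finger_gap: 0.0482
t 16.0 p [0.567  0.1611 0.1063] F [-0.  -0.2 -0.4] gap 0.0482
[[0.087, 0.726, 0.682], [-0.573, 0.596, -0.562], [-0.815, -0.342, 0.468]] [-0.78  0.53  0.15  1.59  0.47  1.36 -0.04]
rotvec [-0.004 -0.002 -0.001] | 0.005  dp now [ 2.  -1.   0.3]  dp after turn [ 2.  -1.   0.3]
time_s: 16.7
position: [0.5659, 0.1613, 0.1078]
tool_rot: [0.075, 0.51, -0.444, 0.733]
contact_force: [1.2, 0.9, -1.1]
finger_gap: 0.013
t 16.7 p [0.5659 0.1613 0.1078] F [ 1.2  0.9 -1.1] gap 0.013
[[0.086, 0.727, 0.682], [-0.574, 0.595, -0.562], [-0.814, -0.343, 0.468]] [-0.78  0.53  0.15  1.59  0.47  1.37 -0.04]
lift 18.9 off H,Y [ 0.1 -3.8] turn 1.166 tilt err in tool [-0.    -0.002  0.018] pull 0.5 M [-0.07  0.48  1.01] off in tool y,z [-3.1 -2.3]
```

```bash
python3 -m jog '[{"dp":[-4,0,0],"angular":[0,0,0]},{"dp":[-4,0,0],"angular":[0,0,0]},{"dp":[-3,0,0],"angular":[0,0,0]},{"dp":[-2,0,0],"angular":[0.05,0,0]},{"dp":[-1.5,0,0],"angular":[0.1,0,0]}]'
python3 -c "
from h import *
rel()"
```

```text
time_s: 17.2
position: [0.5655, 0.1659, 0.1142]
tool_rot: [0.129, 0.475, -0.482, 0.725]
contact_force: [6.3, -2.7, -13.1]
finger_gap: 0.0135
t 17.2 p [0.5655 0.1659 0.1142] F [  6.3  -2.7 -13.1] gap 0.0135
[[0.083, 0.822, 0.564], [-0.576, 0.501, -0.645], [-0.813, -0.271, 0.515]] [-0.8   0.53  0.17  1.58  0.46  1.38 -0.18]
lift 26.8 off H,Y [ 0.3 -3.5] turn 1.014 tilt err in tool [-0.     0.001  0.021] pull 12.9 M [-0.05  0.79  2.16] off in tool y,z [-3.  -1.8]
```

```bash
python3 -m jog '[{"dp":[-1.5,0.2,0],"angular":[0.12,0,0]},{"dp":[-1.5,0.3,0],"angular":[0.12,0,0]},{"dp":[-1.5,0.3,0],"angular":[0.12,0,0]},{"dp":[-1.5,0.3,0],"angular":[0.12,0,0]}]'
python3 -c "
from h import *
rel()"
```

```text
time_s: 17.6
position: [0.567, 0.1664, 0.1139]
tool_rot: [0.303, 0.341, -0.586, 0.67]
contact_force: [5.2, -4.9, -13.0]
finger_gap: 0.0135
t 17.6 p [0.567  0.1664 0.1139] F [  5.2  -4.9 -13. ] gap 0.0135
[[0.081, 0.992, 0.101], [-0.578, 0.13, -0.806], [-0.812, 0.007, 0.583]] [-0.86  0.54  0.26  1.58  0.42  1.37 -0.65]
lift 26.7 off H,Y [ 0.6 -1.8] turn 0.515 tilt err in tool [0.    0.013 0.02 ] pull 13.9 M [-0.09  1.52  1.22] off in tool y,z [-1.9 -0.5]
```

```bash
python3 -m jog '[{"dp":[-1.5,0.2,0],"angular":[0.12,0.005,0.005]},{"dp":[-1.5,0.3,0],"angular":[0.12,0.005,0.005]},{"dp":[-1.5,0.3,0],"angular":[0.12,0,0.005]},{"dp":[-1,0.3,0],"angular":[0.1,0,0]},{"dp":[-1,0,0],"angular":[0.03,0,0]}]'
python3 -c "
from h import *
rel()"
```

```text
time_s: 18.1
position: [0.5688, 0.166, 0.1135]
tool_rot: [-0.469, -0.182, 0.648, -0.573]
contact_force: [6.5, -4.4, -11.9]
finger_gap: 0.0138
t 18.1 p [0.5688 0.166  0.1135] F [  6.5  -4.4 -11.9] gap 0.0138
[[0.095, 0.912, -0.399], [-0.572, -0.278, -0.772], [-0.815, 0.301, 0.495]] [-0.93  0.54  0.35  1.59  0.39  1.34 -1.14]
lift 25.9 off H,Y [ 0.2 -0.1] turn -0.0 tilt err in tool [0.    0.01  0.002] pull 12.9 M [-0.05  1.88  0.02] off in tool y,z [-0.2 -0.1]
```

```bash
python3 -m jog '[{"dp":[4,0,0],"angular":[0,0,0]},{"dp":[5,0,0],"angular":[0,0,0]},{"dp":[5,0,0],"angular":[0,0,0]},{"dp":[5,0,0],"angular":[0,0,0]},{"dp":[2,0,0],"angular":[0,0,0]}]'
python3 -c "
from h import *
rel()"
```

```text
time_s: 18.6
position: [0.5715, 0.1531, 0.0945]
tool_rot: [-0.469, -0.181, 0.648, -0.572]
contact_force: [-13.9, 9.8, 31.3]
finger_gap: 0.0132
t 18.6 p [0.5715 0.1531 0.0945] F [-13.9   9.8  31.3] gap 0.0132
[[0.095, 0.911, -0.401], [-0.572, -0.28, -0.771], [-0.815, 0.302, 0.494]] [-0.92  0.56  0.35  1.62  0.39  1.29 -1.14]
lift 2.8 off H,Y [0.4 0.3] turn -0.003 tilt err in tool [0.    0.01  0.002] pull -32.6 M [-0.15 -2.57 -1.95] off in tool y,z [ 0.  -0.4]
```

Home at tool lift 2.8 mm (2.9 expected). I ease the push, open and withdraw.

```bash
python3 -m jog '[{"dp":[-2,0,0],"angular":[0,0,0]},{"dp":[0,0,0],"angular":[0,0,0]}]'
python3 -m jog '[{"dp":[0,0,0],"angular":[0,0,0]},{"dp":[0,0,0],"angular":[0,0,0]},{"dp":[0,0,0],"angular":[0,0,0]},{"dp":[0,0,0],"angular":[0,0,0]}]' 45 30
python3 -c "
from h import *
rel()"
python3 -m jog '[{"dp":[-15,0,0],"angular":[0,0,0]},{"dp":[-40,0,0],"angular":[0,0,0]},{"dp":[-45,0,0],"angular":[0,0,0]},{"dp":[-45,0,0],"angular":[0,0,0]},{"dp":[-30,0,0],"angular":[0,0,0]},{"dp":[0,-30,-30],"angular":[0,0,0]},{"dp":[0,-30,-30],"angular":[0,0,0]},{"dp":[0,0,0],"angular":[0,0,0]}]'
python3 - <<'E'
from h import *
st()
a=snap('top','t7');b=snap('scene','s7')
p,q=proj('top',O+Z*.08-X*.03).astype(int),proj('scene',O+Z*.08-X*.03).astype(int)
f=lambda im,c:cv2.resize(im[c[1]-50:c[1]+50,c[0]-50:c[0]+50,::-1],(400,400),interpolation=cv2.INTER_CUBIC)
cv2.imwrite('pics/c7.png',np.hstack([f(a,p),f(b,q)]))
# red bar compare with start
for n,f0,im in(('top','t0',a),('scene','s0',b)):
    for I in(cv2.imread(f'pics/{f0}.png'),im[:,:,::-1]):
        h=cv2.cvtColor(np.ascontiguousarray(I),cv2.COLOR_BGR2HSV);m=cv2.inRange(h,(0,180,60),(6,255,255));c=proj(n,BAR)
        yx=np.argwhere(m);yx=yx[np.linalg.norm(yx[:,::-1]-c,axis=1)<22]; r=cv2.minAreaRect(yx[:,::-1].astype(np.float32)); print(n,len(yx),yx.mean(0)[::-1].round(1),np.round(r[1],1),round(r[2]))
E
```

```text
time_s: 18.8
position: [0.5711, 0.1538, 0.096]
tool_rot: [-0.469, -0.181, 0.648, -0.572]
contact_force: [3.1, -3.6, -8.2]
finger_gap: 0.0136
time_s: 19.2
position: [0.5715, 0.1548, 0.0964]
tool_rot: [-0.469, -0.181, 0.648, -0.572]
contact_force: [-0.0, 0.2, -0.1]
finger_gap: 0.0376
t 19.2 p [0.5715 0.1548 0.0964] F [-0.   0.2 -0.1] gap 0.0376
[[0.095, 0.911, -0.401], [-0.571, -0.28, -0.772], [-0.815, 0.303, 0.494]] [-0.92  0.56  0.35  1.61  0.39  1.3  -1.14]
lift 5.3 off H,Y [0.7 0.5] turn -0.002 tilt err in tool [-0.     0.009  0.002] pull -0.1 M [-0.03  0.46 -0.46] off in tool y,z [ 0.1 -0.9]
time_s: 20.0
position: [0.521, 0.3288, 0.2041]
tool_rot: [-0.473, -0.183, 0.646, -0.571]
contact_force: [0.2, 0.7, 0.3]
finger_gap: 0.0447
t 20.0 p [0.521  0.3288 0.2041] F [0.2 0.7 0.3] gap 0.0447
[[0.098, 0.91, -0.402], [-0.564, -0.282, -0.776], [-0.82, 0.303, 0.486]] [-1.08  0.59  0.3   1.29  0.32  1.65 -1.22]
top 134 [230.9 217.2] [24.1  5.8] 27
top 149 [230.  217.1] [25.1  6.3] 24
scene 166 [287.9 172.5] [25.4  6.9] 36
scene 173 [287.9 172.5] [25.2  7.1] 36
```

View pics/c7.png

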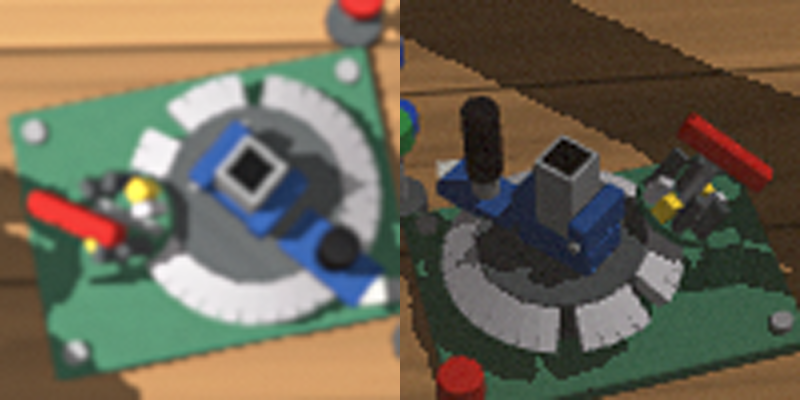

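The bar is back at its starting pixels: scene (287.9,172.5) both times, top within 1 px. The pointer faces green at (375,290). Bystanders were never approached.

```bash
python3 -c "
from cell import env
print(env.sign_off())"
```

```text
the job is handed in; nothing more can be done
None
```

The table is locked at the green flag with the pin home, and I handed the job in at about 20 s of the 72 s allowed. I pulled the T-grip out and turned it into the yellow notches. It stayed there by itself while I swung the table about -0.87 rad to green. Then I turned the T-grip back, let the pin in and withdrew.

**Pin home:** My gripper reached the expected home depth (2.8 mm against 2.9 mm). A pin riding on the rim would have stopped about 10 mm higher. The bar's pixels match the start exactly in the scene view and within 1 px in the top view; I put that small shift down to lighting.

**Table angle:** My two estimates were -0.86 and -0.885 rad, both within the slot's play. The last picture shows the pointer towards the green flag.

**Forces:** The highest push I saw was about 33 N, along the pin axis through the held grip, when the pin bottomed. I eased it off at once. That was a reading between moves, so a brief higher peak would not have shown.

**Bystanders:** I went near none of them, but I did not measure their positions again at the end.

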